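# Pin the crate index rail by feel

### The job

Take the steel locating pin out of its black parking block, set its tip down gently on the floor of the grey index rail's wide entry pocket, and slide it along the slot with light pressure, without lifting it, until it drops into the socket hidden under its flush shutter. Push it fully home, upright with its shoulder down on the rail's cover, and let go of it; do not lean hard on the rail, and do not push the bystanders about.

Things in the scene. Friction and masses are not known exactly. Their poses are not given: they have to be found in the camera images.
- pin_grip (a point): Middle of the round dark handle (22 mm across, 60 mm long) of the loose steel locating pin, 0.16 to 0.28 kg, 94 mm long, which at the start stands upright in the parking block, free to be lifted straight out. On the pin's axis, 64 mm above its tip and 30 mm above its shoulder's top. z points from tip to handle.
- pin_tip (a point): Lower end of the pin, on its axis. Above it, from the bottom up: flat tip 6 mm across, tapering out over 5 mm to a shank 12 mm across; 29 mm above the tip the underside of a shoulder 26 mm across, 5 mm thick; then the handle.
- pin: The whole pin; origin at its lower end (the same point as pin_tip), z up along it.
- block: Parking block, black, fixed, 56 x 56 x 36 mm high, with an upright hole 15 mm across through its middle in which the pin stands, shoulder on the block's top. Origin: centre of its underside.
- rail: Index rail, fixed: grey housing with a level white-painted cover, 70 mm wide (x), 255 mm long (y), 45 mm high; feet stand out 12 mm. Origin on the bench under the slot's centre line. The slot runs along y at x = 0: the 5 mm thick cover has an entry pocket 24 x 24 mm (y = -70 to -46 mm) that leads into a slot 15 mm wide, up to y = +55 mm. It must never take more than 35 N from the pin.
- entry (a point): Centre of the entry pocket, on the slot's smooth, level, rigid steel floor, 40 mm above the bench and 5 mm below the cover's top. Axes as the rail's: +y points along the slot, from the pocket to its far end; z up.
- slot_end (a point): Far end of the slot (113 mm from entry), on the floor. In the floor, on the slot's centre line, 38 to 98 mm from entry (different each time) is one socket 16 mm across, unseen: a flush shutter of the same steel closes it. The shutter yields at 0.3 N and sinks 26.5 mm against under 0.7 N, too weak to lift the pin. Pressed home, the tip is 24 mm below the floor, the shoulder on the cover.
- open_spanner: Bystander, to be left alone: open-ended spanner, 147 mm; origin at the centre of its underside.
- white_cap: Bystander, to be left alone: white bottle cap, 80 mm across, 23 high; origin at the centre of its underside.
- counter: Bystander, to be left alone: round metal tally counter, 55 mm, 19 high; origin at the centre of its underside.
- parcel_tape: Bystander, to be left alone: brown roll of tape, 100 mm across, 45 high; origin at the centre of its underside.
- blade_scraper: Bystander, to be left alone: hand scraper, 154 mm; origin at the centre of its underside.
- blue_cap: Bystander, to be left alone: blue bottle cap, 80 mm across, 23 high; origin at the centre of its underside.
- pen: Bystander, to be left alone: marker pen, 132 mm; origin at the centre of its underside.

How it is judged:
On the way, in this order (a step that is already met when the one before it is completed fails the run):
1. the pin's tip is set down on the floor of the entry pocket (y of pin_tip in the frame of entry between -0.012 and 0.012 m and x of pin_tip in the frame of entry between -0.012 and 0.012 m and z of pin_tip in the frame of entry between -0.003 and 0.003 m and contact force between pin and rail above 0.2 N), for 0.1 s.
2. the tip has been slid out of the pocket along the slot, resting on the floor (18 to 32 mm from the pocket's centre) (y of pin_tip in the frame of entry between 0.018 and 0.032 m and x of pin_tip in the frame of entry between -0.008 and 0.008 m and z of pin_tip in the frame of entry between -0.003 and 0.003 m and contact force between pin and rail above 0.1 N), for 0.02 s.
3. the pin is down in the socket, its tip at least 21 mm below the slot's floor (z of pin_tip in the frame of entry below -0.021 m and x of pin_tip in the frame of entry between -0.005 and 0.005 m and y of pin_tip in the frame of entry between 0.03 and 0.107 m and angle between pin_tip's own z axis and vertical below 0.07 rad), for 0.2 s.
At the end, for the whole second after the job is handed in: The pin stands in the hidden socket, shoulder on the cover: tip at least 21 mm below the slot's floor (24 mm is fully home), on the slot's line within 5 mm, within 4 degrees of upright, at rest and released (all of step 3 and linear speed of pin below 0.02 m/s and contact force between pin and the fingers below 0.1 N); the robot touches nothing.
It fails at once if the pin presses on the rail with more than 35 N (contact force between pin and rail above 35 N).
It fails at once if the tip is lifted more than 6 mm off (or lowered onto) the slot's floor beyond the entry pocket in place of being slid (y of pin_tip in the frame of entry between 0.018 and 0.113 m and x of pin_tip in the frame of entry between -0.02 and 0.02 m and z of pin_tip in the frame of entry between 0.006 and 0.04 m).
It fails at once if a bystander is pushed more than 30 mm (distance of any of open_spanner, white_cap, counter, parcel_tape, blade_scraper, blue_cap, pen from where it was at the start of the episode above 0.03 m).
It also fails if it takes over 54 s, if anything falls off the work surface, if the arm or the gripper's body presses on something with over 40 N, if the wrist force passes 120 N, or if a joint passes its speed limit or range.

### The arm

A 6-joint arm with a two-finger parallel gripper is mounted at the origin on a cart in front of the work surface, level with it; the furniture and walls round the work are solid. World frame = base frame: x ahead of the robot, y to its left, z up, the work surface at z = 0. Lengths are in m, angles in rad, forces in N, time in s.
With the tool pointing down it reaches from about 0.25 to 0.775 m from the base axis. Payload 4 kg.
Tool frame: the origin (TCP) lies midway between the tips of the shut fingers; the grasp point (between the pads) lies 19 mm behind it (ctrl.grip_depth is the distance from the TCP to the grasp point, in m); z points along the fingers, y is the line along which they close (so a half turn about z gives the same grasp; the last joint's range is limited). The gripper opens to 94 mm and grips with 3 to 60 N. Pads are 16 mm wide; open, the fingers measure 119 mm over their backs; the gripper's body (75 mm by 177 mm) begins 78 mm behind the grasp point.
Start: joints at [1.097, 0.087, 1.371, -0, 1.684, -0.103], TCP at [0.199, 0.513, 0.206] pointing down, gripper open.
Joint ranges: [-3.1, 3.1], [-0.76, 2.03], [0.27, 2.55], [-1.08, 4.22], [0.17, 2.65], [-2.57, 2.57]. Speed limits (rad/s): [2.79, 2.79, 3.14, 3.14, 3.14, 3.14].

### API

Orientations are given as a rotation vector (axis times angle).
In Python, from station import ctrl gives the robot as it stands. The module is installed in compiled form; this text tells all that it offers.
- The arm moves only by the shell command python3 -m inch 'ROWS' [FORCE]. ROWS is a JSON object of lists of equal length, an entry for each row: "jaw": the closure, from -1 (fully open) to 1 (shut); "xyz": the shift along the world's x, y, z in cm, a list of three; "twist": the turn about the world's z in rad. A call has 1 to 10 rows; each row shifts and turns the commanded pose from where the row before left it; what a row does not reach is not made up. A row lasts 1/12 s, in which the tool goes at most 41.7 mm and 7.16 degrees, less where a joint would pass 70% of its speed; a pose out of reach is approached as far as the arm can. A call is refused whole if a number of a shift passes 4.17 or a number of a turn 0.125, either way. A call with a gripper value outside its range is refused whole. The fingers move at their own pace and stop on an object; FORCE is the grip in N (left out, the last holds). Time passes only in rows, so rows that do not move let the fingers close. It gives the time, the measured TCP pose, the force, the opening and the grip force at its end, in the units of the state.
- ctrl.observe(): the state, without advancing time (a new reading comes with each control period).
- ctrl.camera(name): name is "scene" or "top" or "wrist"; returns the picture (420x560x3 uint8, blue, green, red); there is no depth.
- ctrl.calibration(name): a dict with "vertical_fov" (degrees; the focal length in pixels is half the picture's height over the tangent of half this angle, whatever the lens; pixels are square), "cx", "cy" (the principal point, pixels), "origin" and "attitude" of the camera in the world; the wrist camera has in their place "tool_from_camera" (4x4, takes a point from camera to tool coordinates, whose origin is the TCP and whose axes are the flange's). Camera axes: x right, y down, z forward; pixel columns grow to the right and rows downward; lengths in m; the calibration is good to about 2 mm. A picture is of the moment at which its call begins: read the wrist's pose just before it. calibration takes no time and is no camera call.
- ctrl.sign_off(): hands the job in; it is judged then, once.
The state is a dict: "clock": time; "joint_pos": joint angles; "dq": joint speeds; "joint_efforts": joint torques, N m; "tcp_pos": TCP position; "ee_rot": TCP orientation; "contact_force": force on the tool from outside, world axes, zero at the start; "moment": the same for the moment, N m; "opening": finger opening in m; "grip_force": force on a finger pad.
Only numpy, scipy, OpenCV 4.12 (cv2) and the standard library are available. Lean on these libraries where they do the work, as an engineer would, in place of code of your own. Each camera call takes 0.05 s, during which the arm holds its last target. There are 200 camera calls.

## Working session

There is one attempt and no reset: what is moved stays moved. The work goes in short steps, Python scripts to look and compute and a shell command to move; the robot and the scene stay as the last step left them, time stands still between calls to the robot, and variables do not carry over. Pictures are saved under pics/ and viewed, at most 10 in all, crops included, and the job is handed in when it is done.

```bash
mkdir -p pics
python3 - <<'E'
from station import ctrl
import cv2,numpy as np
for n in("scene","top","wrist"):
    im=ctrl.camera(n); cv2.imwrite(f"pics/{n}0.png",im)
    print(n,{k:np.round(v,4).tolist() for k,v in ctrl.calibration(n).items()})
s=ctrl.observe();print({k:np.round(v,3).tolist() for k,v in s.items()},ctrl.grip_depth)
E
```

```text
scene {'vertical_fov': 48.6997, 'cx': 278.8462, 'cy': 214.8929, 'origin': [-0.0813, -0.8189, 1.0716], 'attitude': [-2.2471, 0.7603, -0.2872]}
top {'vertical_fov': 45.4497, 'cx': 280.908, 'cy': 211.0864, 'origin': [0.4137, -0.0016, 1.7598], 'attitude': [-2.1742, 2.2233, -0.0581]}
wrist {'vertical_fov': 69.857, 'cx': 277.4103, 'cy': 207.3286, 'tool_from_camera': [[0.0006, -0.9705, -0.2409, 0.0705], [1.0, 0.0005, 0.0006, 0.0], [-0.0004, -0.2409, 0.9705, -0.1785], [0.0, 0.0, 0.0, 1.0]]}
{'clock': 0.15, 'joint_pos': [1.097, 0.088, 1.372, -0.0, 1.684, -0.103], 'dq': [-0.001, -0.001, -0.004, 0.0, -0.002, -0.0], 'joint_efforts': [0.001, -34.064, -30.279, 0.072, 0.031, -0.0], 'tcp_pos': [0.199, 0.512, 0.205], 'ee_rot': [-0.579, -3.087, 0.003], 'contact_force': [-0.202, -0.158, -0.113], 'moment': [0.055, 0.027, -0.011], 'grip_force': 0.0, 'opening': 0.094} 0.0188
```

View pics/top0.png

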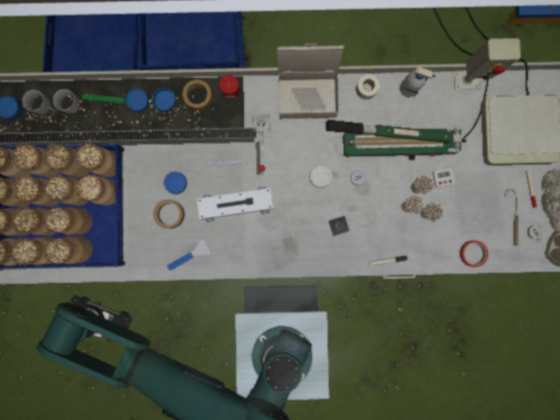

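View pics/scene0.png

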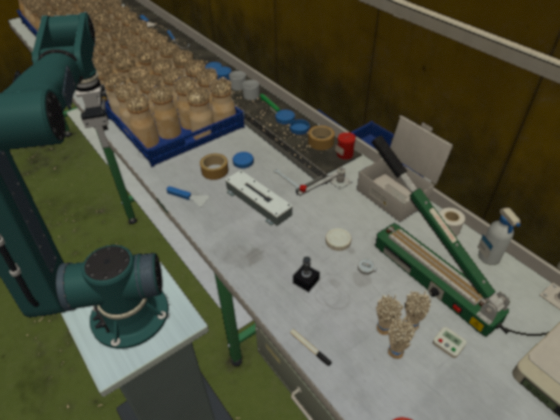

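The top view shows the rail (white) at about (235,204) with its slot along image columns, and the block with the pin at (339,226). The scene view has the rail at (258,195) and the pin at (307,270). I'll measure both and view an enlarged crop.

```bash
cat > h.py <<'E'
import cv2,numpy as np
from scipy.spatial.transform import Rotation as R
from station import ctrl
def cam(n,s=None):
    c=ctrl.calibration(n); f=210/np.tan(np.radians(c["vertical_fov"])/2)
    if n=="wrist":
        T=np.array(c["tool_from_camera"]); A=R.from_rotvec(s["ee_rot"]).as_matrix()
        return f,c["cx"],c["cy"],A@T[:3,3]+s["tcp_pos"],A@T[:3,:3]
    return f,c["cx"],c["cy"],np.array(c["origin"]),R.from_rotvec(c["attitude"]).as_matrix()
def ray(C,p,z):
    f,cx,cy,o,A=C; d=A@np.array([(p[0]-cx)/f,(p[1]-cy)/f,1]); return o+d*(z-o[2])/d[2]
def proj(C,P):
    f,cx,cy,o,A=C; q=A.T@(np.array(P)-o); return np.array([cx+f*q[0]/q[2],cy+f*q[1]/q[2]])
E
python3 - <<'E'
from h import *
im=cv2.imread("pics/top0.png");C=cam("top")
g=cv2.cvtColor(im,cv2.COLOR_BGR2GRAY)
def blobs(m,x0,y0,x1,y1,z,amin=20):
    k=np.zeros_like(m);k[y0:y1,x0:x1]=m[y0:y1,x0:x1]
    for c in cv2.findContours(k,cv2.RETR_EXTERNAL,cv2.CHAIN_APPROX_NONE)[0]:
        if cv2.contourArea(c)>amin:
            r=cv2.minAreaRect(c);b=cv2.boxPoints(r)
            print(cv2.contourArea(c),np.round(r[0],1),np.round(r[1],1),round(r[2],1),ray(C,r[0],z).round(4),[ray(C,p,z).round(3)[:2].tolist() for p in b])
print("rail");blobs((g>205).astype(np.uint8),185,175,285,230,.045,100)
print("slot");blobs((g<110).astype(np.uint8),205,190,265,216,.04)
print("block");blobs((g<85).astype(np.uint8),320,205,360,245,.036)
a=cv2.resize(im[170:250,180:370],None,fx=4,fy=4,interpolation=cv2.INTER_CUBIC);cv2.imwrite("pics/c1.png",a)
E
```

```text
rail
slot
97.0 [234.7 203.7] [ 5.7 35.3] 79.0 [0.5263 0.1482 0.04  ] [[0.526, 0.21], [0.546, 0.09], [0.527, 0.087], [0.506, 0.206]]
block
208.5 [338.5 225.4] [14.9 15.8] 71.6 [ 0.444  -0.2066  0.036 ] [[0.46, -0.173], [0.476, -0.225], [0.428, -0.24], [0.412, -0.188]]
```

View pics/c1.png

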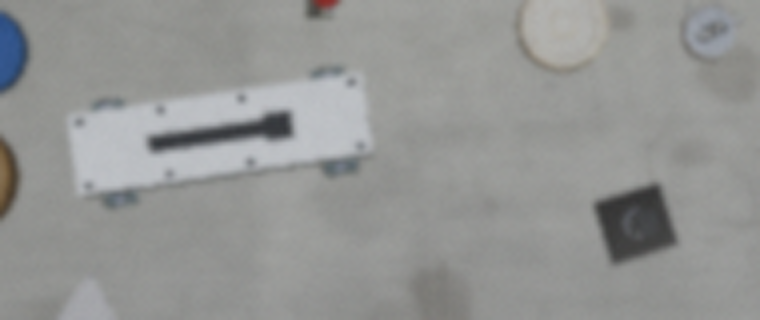

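The crop shows the pocket at the right end of the slot (about (278,125) in the crop), with the slot running left (+y) and tilted by about 8°. The pin is centred in the block. Next I'll move over the rail, turning the fingers along the slot, and measure close up with the wrist camera.

```bash
python3 -m inch '{"jaw":[-1,-1,-1,-1,-1,-1],"xyz":[[0.8,-3.6,0.7],[0.8,-3.6,0.7],[0.8,-3.6,0.7],[0.8,-3.6,0.7],[0.8,-3.6,0.7],[0.8,-3.6,0.7]],"twist":[0.08,0.08,0.08,0.08,0.08,0.08]}'
python3 -m inch '{"jaw":[-1,-1,-1,-1,-1,-1,-1,-1,-1,-1],"xyz":[[2.9,-1.7,-0.5],[2.9,-1.7,-0.5],[2.9,-1.7,-0.5],[2.9,-1.7,-0.5],[2.9,-1.7,-0.5],[2.9,-1.7,-0.5],[2.9,-1.7,-0.5],[2.9,-1.7,-0.5],[2.9,-1.7,-0.5],[0,0,0]],"twist":[0.02,0.02,0,0,0,0,0,0,0,0]}'
python3 - <<'E'
from h import *
s=ctrl.observe();im=ctrl.camera("wrist");cv2.imwrite("pics/w1.png",im)
np.savez("w1.npz",tcp_pos=s["tcp_pos"],ee_rot=s["ee_rot"])
print(s["tcp_pos"],s["ee_rot"],s["joint_pos"])
E
```

```text
clock: 0.65
tcp_pos: [0.247, 0.2949, 0.2474]
ee_rot: [0.179, -3.136, 0.001]
contact_force: [0.7, -0.5, -0.2]
opening: 0.0938
grip_force: 0.0
clock: 1.48
tcp_pos: [0.5113, 0.1401, 0.1994]
ee_rot: [0.226, -3.131, 0.004]
contact_force: [-0.7, 0.3, -0.3]
opening: 0.094
grip_force: 0.0
[0.5113074  0.14011697 0.19942787] [ 0.22599092 -3.13057995  0.00363372] [ 0.16186897  0.04678022  1.42549078 -0.00205981  1.67238182 -1.55325949]
```

View pics/w1.png

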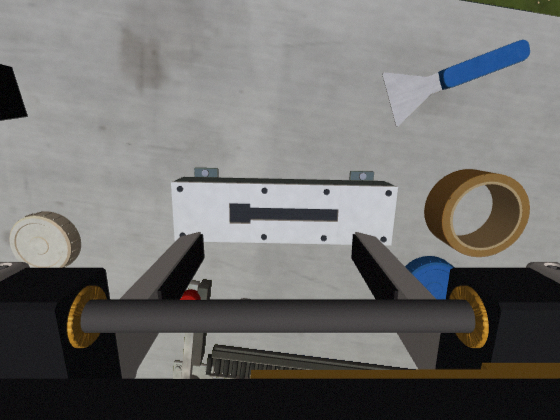

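The wrist view shows the rail clearly: pocket at about (240,213), slot end at (338,214), cover from (173,180) to (396,243). I'll measure it.

```bash
python3 - <<'E'
from h import *
s=np.load("w1.npz");C=cam("wrist",s);im=cv2.imread("pics/w1.png");g=cv2.cvtColor(im,cv2.COLOR_BGR2GRAY)
m=np.zeros_like(g);m[195:231,215:350]=(g[195:231,215:350]<110)
c=max(cv2.findContours(m,cv2.RETR_EXTERNAL,cv2.CHAIN_APPROX_NONE)[0],key=cv2.contourArea)[:,0]
# contour = slot outline at cover top (z=.045), wall shading included
P=np.array([ray(C,p,.045)[:2] for p in c])
# direction by the slot part's upper and lower edges
sl=(c[:,0]>258)&(c[:,0]<332); S=P[sl]; 
d=np.linalg.svd(S-S.mean(0))[2][0]; d*=np.sign(d[1]); n=np.array([d[1],-d[0]])
print("dir",d,"yaw deg",np.degrees(np.arctan2(-d[0],d[1])))
a=P@d;b=P@n
print("len",np.ptp(a)*1e3,"(125)", "slot width",np.ptp(S@n)*1e3,"pocket width",np.ptp(b[c[:,0]<246])*1e3)
bc=(b[c[:,0]<246].max()+b[c[:,0]<246].min())/2; bs=((S@n).max()+(S@n).min())/2
print("centre n: pocket",bc,"slot",bs,"a ends",a.min(),a.max())
mid=(a.min()+a.max())/2
e=(mid-.0625+.012)*d+bs*n
print("entry",e,"end",(mid+.0625)*d+bs*n)
A=R.from_rotvec(s["ee_rot"]).as_matrix();print("tool y",A[:,1],"z",A[:,2])
# rail body: white cover outline
w=np.zeros_like(g);w[170:260,160:410]=g[170:260,160:410]>185
k=max(cv2.findContours(w,cv2.RETR_EXTERNAL,cv2.CHAIN_APPROX_NONE)[0],key=cv2.contourArea)
r=cv2.minAreaRect(k);Q=np.array([ray(C,p,.045)[:2] for p in cv2.boxPoints(r)]);print("cover centre",Q.mean(0),[np.linalg.norm(Q[i]-Q[i-1]).round(4) for i in range(4)])
E
python3 -m inch '{"jaw":[-1,-1,-1,-1,-1,-1,-1,-1,-1,-1],"xyz":[[-1,-3.8,0],[-1,-3.8,0],[-1,-3.8,0],[-1,-3.8,0],[-1,-3.8,0],[-1,-3.8,0],[-1,-3.8,0],[-1,-3.8,0],[0,-3.8,0],[0,0,0]],"twist":[0,0,0,0,0,0,0,0,0,0]}'
python3 - <<'E'
from h import *
s=ctrl.observe();im=ctrl.camera("wrist");cv2.imwrite("pics/w2.png",im)
np.savez("w2.npz",tcp_pos=s["tcp_pos"],ee_rot=s["ee_rot"])
E
```

```text
dir [-0.12254199  0.99246333] yaw deg 7.03883057498115
len 124.19677179945468 (125) slot width 13.879502711905744 pocket width 21.740552170450233
centre n: pocket 0.5443162795234449 slot 0.5440594637204321 a ends 0.021728537786824133 0.1459253095862788
entry [0.53587512 0.09974588] end [0.52202788 0.21189423]
tool y [-0.14363076  0.98962911 -0.00210317] z [-0.00269011 -0.00251562 -0.99999322]
cover centre [0.53009739 0.1502699 ] [np.float64(0.2656), np.float64(0.0694), np.float64(0.2532), np.float64(0.0697)]
clock: 2.37
tcp_pos: [0.427, -0.2029, 0.2025]
ee_rot: [0.224, -3.133, 0.004]
contact_force: [-0.4, -0.0, -0.8]
opening: 0.0939
grip_force: 0.0
```

View pics/w2.png

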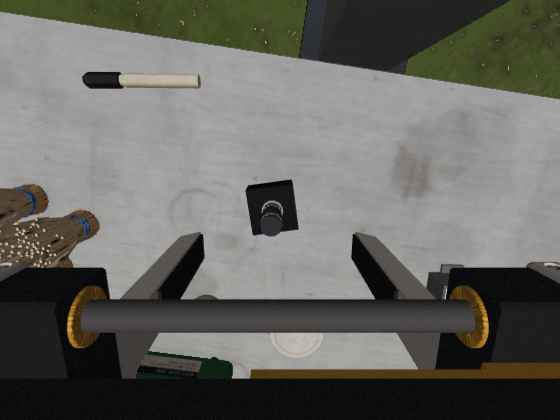

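The wrist view shows the block at about (272,207), with the handle's top near (271,226). I'll measure these.

Run:
```python
from h import *
s=np.load("w2.npz");C=cam("wrist",s);im=cv2.imread("pics/w2.png");g=cv2.cvtColor(im,cv2.COLOR_BGR2GRAY)
a=cv2.resize(im[170:250,230:320],None,fx=7,fy=7,interpolation=cv2.INTER_CUBIC);cv2.imwrite("pics/c2.png",a)
m=np.zeros_like(g);m[170:250,230:320]=g[170:250,230:320]<95
c=max(cv2.findContours(m,cv2.RETR_EXTERNAL,cv2.CHAIN_APPROX_NONE)[0],key=cv2.contourArea)
r=cv2.minAreaRect(c);b=cv2.boxPoints(r);print(np.round(b,1))
Q=np.array([ray(C,p,.036) for p in b]);print("block top",Q.mean(0),[np.linalg.norm(Q[i]-Q[i-1]).round(4) for i in range(4)])
for z,p in((.101,(271,226)),(.036,(272,207))):print(ray(C,p,z))
P=Q.mean(0)
for z in (.036,.041,.101):print(z,proj(C,[P[0],P[1],z]))
```

```text
[[244.2 185.3]
 [291.8 178.8]
 [299.1 231.7]
 [251.5 238.2]]
block top [ 0.44520808 -0.20696515  0.036     ] [np.float64(0.0653), np.float64(0.0557), np.float64(0.0649), np.float64(0.0581)]
[ 0.4455831  -0.20617297  0.101     ]
[ 0.4426116  -0.20691092  0.036     ]
0.036 [271.65046038 209.10059714]
0.041 [271.56045491 210.15445769]
0.101 [270.24779344 225.5242138 ]
```

View pics/c2.png

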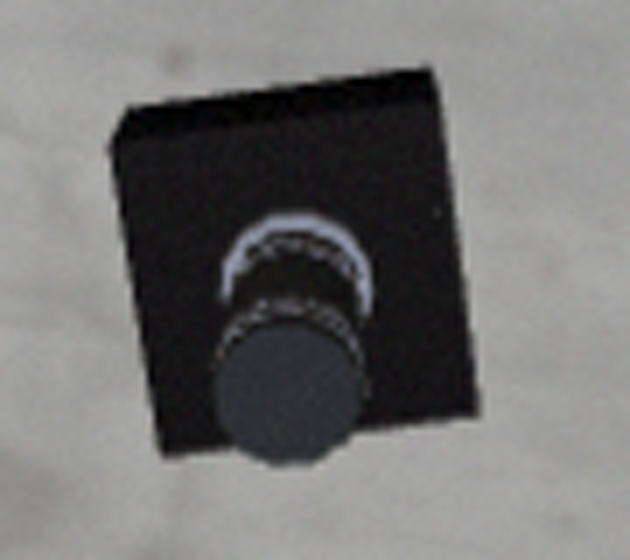

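```bash
python3 -m inch '{"jaw":[-1,-1,-1,-1,-1,-1,-1,-1],"xyz":[[0.9,-0.2,-2],[0.9,-0.2,-3],[0,0,-3],[0,0,-3],[0,0,-2],[0,0,-1.2],[0,0,-0.6],[0,0,0]],"twist":[0,0,0,0,0,0,0,0]}' 20
python3 -m inch '{"jaw":[1,1,1,1,1,1],"xyz":[[0,0,0],[0,0,0],[0,0,0],[0,0,0],[0,0,0],[0,0,0]],"twist":[0,0,0,0,0,0]}' 20
```

```text
clock: 3.08
tcp_pos: [0.446, -0.2009, 0.0538]
ee_rot: [0.236, -3.131, -0.002]
contact_force: [-0.3, -0.6, 0.2]
opening: 0.0939
grip_force: 0.0
clock: 3.58
tcp_pos: [0.4465, -0.2026, 0.055]
ee_rot: [-0.234, 3.132, -0.001]
contact_force: [-0.4, 0.1, 0.8]
opening: 0.0576
grip_force: 0.0
```

```bash
python3 -m inch '{"jaw":[1,1,1],"xyz":[[0,-0.3,0],[0,0,0],[0,0,0]],"twist":[0,0,0]}' 20
python3 -m inch '{"jaw":[1,1,1,1,1,1],"xyz":[[0,0,0],[0,0,0],[0,0,0],[0,0,0],[0,0,0],[0,0,0]],"twist":[0,0,0,0,0,0]}' 20
python3 - <<'E'
from h import *
for i in range(4):
    s=ctrl.observe();print(s["tcp_pos"].round(4),s["contact_force"].round(1),s["opening"],s["grip_force"]);ctrl.camera("wrist")
E
```

```text
clock: 3.83
tcp_pos: [0.4463, -0.2056, 0.0545]
ee_rot: [0.234, -3.133, -0.0]
contact_force: [0.4, 0.2, -0.0]
opening: 0.0373
grip_force: 0.0
clock: 4.33
tcp_pos: [0.4464, -0.2056, 0.0546]
ee_rot: [-0.234, 3.133, -0.001]
contact_force: [0.1, -1.7, 0.6]
opening: 0.022
grip_force: 20.0
[ 0.4464 -0.2056  0.0546] [ 0.1 -1.7  0.6] 0.021980300303221047 19.99993085861206
[ 0.4463 -0.2056  0.0545] [ 0.5 -1.6  0.5] 0.021746921870870423 20.000011324882507
[ 0.4464 -0.2056  0.0546] [-0.2 -1.9 -0.1] 0.02141933908606185 20.000014901161194
[ 0.4464 -0.2055  0.0546] [-0.1 -1.9 -0.7] 0.021667922658739673 20.00001221895218
```

```bash
python3 -m inch '{"jaw":[1,1,1,1,1],"xyz":[[0,0,1],[0,0,2],[0,0,2],[0,0,1],[0,0,0]],"twist":[0,0,0,0,0]}'
python3 -m inch '{"jaw":[1,1,1,1,1,1,1,1,1,1],"xyz":[[0.5,1.7,0],[1,3.4,0],[1,3.4,0],[1,3.4,0],[1,3.4,0],[1,3.4,0],[1,3.4,0],[1,3.4,0],[1,3.4,0],[0.5,1.5,0]],"twist":[0,0,0,0,0,0,0,0,0,0]}'
python3 -m inch '{"jaw":[1,1],"xyz":[[0,0,0],[0,0,0]],"twist":[0,0]}'
python3 - <<'E'
from h import *
s=ctrl.observe();im=ctrl.camera("wrist")
np.savez("w3.npz",tcp_pos=s["tcp_pos"],ee_rot=s["ee_rot"]);C=cam("wrist",s);cv2.imwrite("pics/w3.png",im)
t=s["tcp_pos"];A=R.from_rotvec(s["ee_rot"]).as_matrix();print(t,A[:,1],A[:,2])
p=proj(C,[t[0],t[1],t[2]-.0476]);print("tip px expected",p,"pocket px",proj(C,[.5359,.0997,.045]))
x,y=130,60
x0,y0=int(p[0])-100,int(p[1])-90
print(x0,y0);cv2.imwrite("pics/c3.png",cv2.resize(im[y0:y0+120,x0:x0+190],None,fx=4,fy=4,interpolation=cv2.INTER_CUBIC))
E
```

```text
clock: 4.95
tcp_pos: [0.4478, -0.2059, 0.1176]
ee_rot: [-0.234, 3.128, -0.004]
contact_force: [-0.4, -0.6, -2.0]
opening: 0.022
grip_force: 20.0
clock: 5.78
tcp_pos: [0.5356, 0.1029, 0.1129]
ee_rot: [0.239, -3.13, -0.004]
contact_force: [0.2, -0.3, -1.4]
opening: 0.0217
grip_force: 20.0
clock: 5.95
tcp_pos: [0.5352, 0.0992, 0.113]
ee_rot: [0.237, -3.129, 0.001]
contact_force: [-0.5, -0.9, -1.4]
opening: 0.0216
grip_force: 20.0
[0.5352409  0.09922608 0.11298325] [-1.50796502e-01  9.88564820e-01 -1.02851812e-04] [-3.28709634e-03 -6.05457383e-04 -9.99994414e-01]
tip px expected [276.67727337 224.99729666] pocket px [277.16197007 218.75904486]
176 134
```

View pics/c3.png

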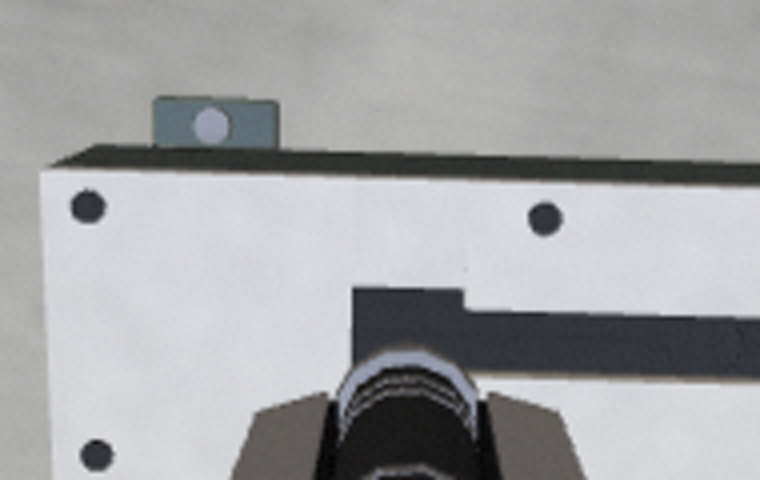

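The view shows the pocket between crop columns 351 and 464 with the shoulder centred over it in y. The shoulder's near edge is at crop row 348, and the slot edges are at rows 312 and 378. I'll work out the offset in x.

Run:
```python
from h import *
s=np.load("w3.npz");C=cam("wrist",s)
q=lambda x,y:(x/4+176-.4,y/4+134-.4)
d=np.array([-.1225,.9925]);n=np.array([.9925,.1225])
a=ray(C,q(480,312),.045)[:2];b=ray(C,q(480,378),.045)[:2];m=(a+b)/2
print("slot edges n",a@n,b@n,"centre",m@n)
print("pocket edge n",ray(C,q(407,288),.045)[:2]@n, "pocket a",ray(C,q(351,330),.045)[:2]@d,ray(C,q(464,298),.045)[:2]@d)
for z in(.0994,.0944):
    sh=ray(C,q(407,348),z);print("shoulder centre x",sh[0]+.013,"y",sh[1],"n",(sh[0]+.013)*n[0]+sh[1]*n[1])
t=s["tcp_pos"];print("tcp n",t[:2]@n,"a",t[:2]@d)
```

```text
slot edges n 0.5373340028685458 0.5519714390349675 centre 0.5446527209517567
pocket edge n 0.5325571770590162 pocket a 0.021488697684665034 0.04523345748132138
shoulder centre x 0.5347783153197101 y 0.09769978843577785 n 0.5427357020381951
shoulder centre x 0.5362224802667367 y 0.09792092849610835 n 0.5441961254055094
tcp n 0.5433817924885059 a 0.03291487248548245
```

```bash
python3 -m inch '{"jaw":[1,1,1,1,1],"xyz":[[0.1,0.02,-0.7],[0,0,-0.7],[0,0,-0.6],[0,0,-0.2],[0,0,0]],"twist":[0,0,0,0,0]}'
python3 -m inch '{"jaw":[1,1,1,1],"xyz":[[0,0,-0.1],[0,0,0],[0,0,-0.05],[0,0,0]],"twist":[0,0,0,0]}'
```

```text
clock: 6.42
tcp_pos: [0.5364, 0.0981, 0.0911]
ee_rot: [0.232, -3.13, -0.0]
contact_force: [-0.3, 0.5, -1.2]
opening: 0.0218
grip_force: 20.0
clock: 6.75
tcp_pos: [0.5375, 0.0989, 0.0913]
ee_rot: [-0.234, 3.132, 0.0]
contact_force: [0.3, 0.1, -2.0]
opening: 0.0218
grip_force: 20.0
```

```bash
for i in 1 ; do python3 -m inch '{"jaw":[1,1,1],"xyz":[[0,0,-0.05],[0,0,0],[0,0,0]],"twist":[0,0,0]}'; done
python3 -m inch '{"jaw":[1,1,1],"xyz":[[0,0,-0.05],[0,0,0],[0,0,0]],"twist":[0,0,0]}'
python3 -m inch '{"jaw":[1,1,1],"xyz":[[0,0,-0.05],[0,0,0],[0,0,0]],"twist":[0,0,0]}'
```

```text
clock: 7.0
tcp_pos: [0.5373, 0.0989, 0.0906]
ee_rot: [-0.234, 3.133, 0.0]
contact_force: [-0.1, 0.2, -1.5]
opening: 0.0217
grip_force: 20.0
clock: 7.25
tcp_pos: [0.5373, 0.0988, 0.09]
ee_rot: [0.234, -3.133, -0.0]
contact_force: [0.9, 0.1, -1.9]
opening: 0.0216
grip_force: 20.0
clock: 7.5
tcp_pos: [0.5373, 0.0988, 0.0895]
ee_rot: [0.234, -3.133, -0.0]
contact_force: [-0.7, -0.0, -1.2]
opening: 0.0219
grip_force: 20.0
```

Measured z follows the commands. The floor is expected near TCP z = 0.0876, so I'll keep stepping down.

```bash
python3 -m inch '{"jaw":[1,1,1],"xyz":[[0,0,-0.1],[0,0,0],[0,0,0]],"twist":[0,0,0]}'
python3 -m inch '{"jaw":[1,1,1],"xyz":[[0,0,-0.05],[0,0,0],[0,0,0]],"twist":[0,0,0]}'
python3 -m inch '{"jaw":[1,1,1],"xyz":[[0,0,-0.03],[0,0,0],[0,0,0]],"twist":[0,0,0]}'
```

```text
clock: 7.75
tcp_pos: [0.5372, 0.0988, 0.0884]
ee_rot: [0.234, -3.133, -0.0]
contact_force: [0.3, 0.5, -1.5]
opening: 0.0218
grip_force: 20.0
clock: 8.0
tcp_pos: [0.5373, 0.0988, 0.088]
ee_rot: [0.234, -3.133, -0.0]
contact_force: [-0.2, 0.7, -1.6]
opening: 0.0216
grip_force: 20.0
clock: 8.25
tcp_pos: [0.5373, 0.0988, 0.0877]
ee_rot: [-0.234, 3.133, 0.0]
contact_force: [-0.2, -0.1, -1.8]
opening: 0.0216
grip_force: 20.0
```

```bash
python3 -m inch '{"jaw":[1,1,1],"xyz":[[0,0,-0.04],[0,0,0],[0,0,0]],"twist":[0,0,0]}'
python3 -m inch '{"jaw":[1,1,1],"xyz":[[0,0,-0.04],[0,0,0],[0,0,0]],"twist":[0,0,0]}'
python3 -m inch '{"jaw":[1,1,1],"xyz":[[0,0,-0.04],[0,0,0],[0,0,0]],"twist":[0,0,0]}'
```

```text
clock: 8.5
tcp_pos: [0.5374, 0.0988, 0.0875]
ee_rot: [-0.234, 3.133, 0.0]
contact_force: [-0.4, 0.5, -0.5]
opening: 0.0218
grip_force: 20.0
clock: 8.75
tcp_pos: [0.5375, 0.0988, 0.0875]
ee_rot: [-0.234, 3.132, 0.0]
contact_force: [-0.3, 0.3, 2.1]
opening: 0.0217
grip_force: 20.0
clock: 9.0
tcp_pos: [0.5376, 0.0989, 0.0874]
ee_rot: [-0.234, 3.132, 0.0]
contact_force: [-2.2, -0.8, 5.6]
opening: 0.0217
grip_force: 20.0
```

Contact is made at about 7 N, with a stiffness of roughly 9 N/mm. I'll slide along the slot now, slowly.

```bash
python3 -m inch '{"jaw":[1,1,1,1,1,1,1,1],"xyz":[[-0.006,0.05,0],[-0.012,0.1,0],[-0.012,0.1,0],[-0.012,0.1,0],[-0.012,0.1,0],[-0.012,0.1,0],[-0.012,0.1,0],[0,0,0]],"twist":[0,0,0,0,0,0,0,0]}'
python3 -m inch '{"jaw":[1,1,1,1,1,1],"xyz":[[-0.012,0.1,0],[-0.012,0.1,0],[-0.012,0.1,0],[-0.012,0.1,0],[-0.012,0.1,0],[0,0,0]],"twist":[0,0,0,0,0,0]}'
```

```text
clock: 9.67
tcp_pos: [0.5377, 0.1046, 0.0874]
ee_rot: [-0.234, 3.13, -0.003]
contact_force: [0.2, -4.1, 5.1]
opening: 0.0216
grip_force: 20.0
clock: 10.17
tcp_pos: [0.5372, 0.1097, 0.0874]
ee_rot: [-0.234, 3.13, -0.002]
contact_force: [0.2, -3.1, 5.1]
opening: 0.022
grip_force: 20.0
```

Run:
```python
from h import *
s=ctrl.observe();im=ctrl.camera("wrist")
np.savez("w4.npz",tcp_pos=s["tcp_pos"],ee_rot=s["ee_rot"]);C=cam("wrist",s);cv2.imwrite("pics/w4.png",im)
print(s["tcp_pos"],s["contact_force"])
p=proj(C,[.5359,.0997,.045]);x0,y0=int(p[0])-80,int(p[1])-60;print(x0,y0)
cv2.imwrite("pics/c4.png",cv2.resize(im[y0:y0+120,x0:x0+160],None,fx=5,fy=5,interpolation=cv2.INTER_CUBIC))
```

```text
[0.5371655  0.10965004 0.08740395] [ 0.1930349  -3.07732337  5.08656412]
184 163
```

View pics/c4.png

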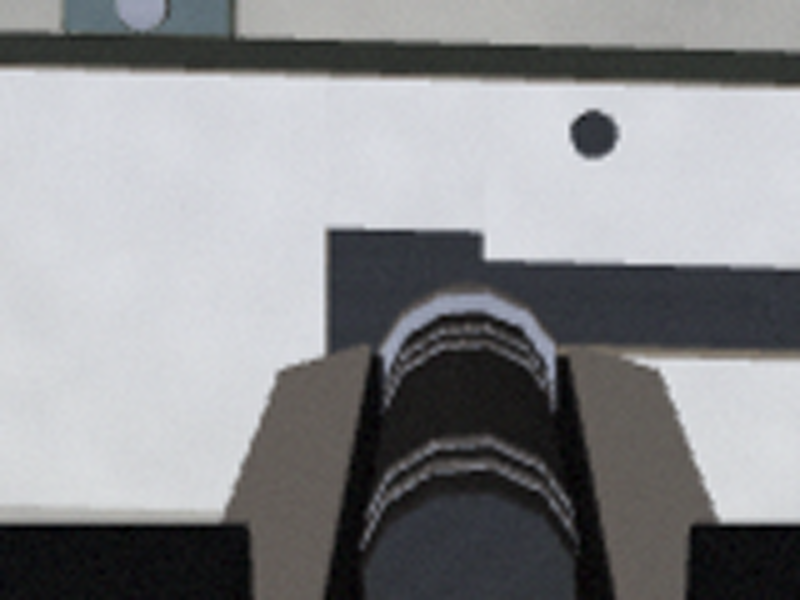

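The shoulder's near edge is at crop row 287 (column 470). The slot edges are at rows 263 and 352, and the pocket spans columns 328–483.

Run:
```python
from h import *
s=np.load("w4.npz");C=cam("wrist",s)
q=lambda x,y:(x/5+184-.4,y/5+163-.4)
d=np.array([-.1225,.9925]);n=np.array([.9925,.1225])
P=lambda x,y,z:ray(C,q(x,y),z)[:2]
a,b=P(620,266.5,.045)@n,P(620,354,.045)@n;print("slot n",a,b,(a+b)/2,"pocket edge+12",P(400,231,.045)@n+.012)
print("pocket a mid",(P(328,300,.045)@d+P(483,245,.045)@d)/2)
for z in(.069,.074):
  l,r=P(380,370,z),P(556,370,z); print(z,"pin n",P(468,288,z)@n+.013,"a",(l+r)/2@d,np.linalg.norm(l-r))
print("tcp n,a",s["tcp_pos"][:2]@n,s["tcp_pos"][:2]@d)
```

```text
slot n 0.5373322991174486 0.5513800731515475 0.5443561861344981 pocket edge+12 0.5446545801493816
pocket a mid 0.03357218755216365
0.069 pin n 0.5472375534087416 a 0.04340522551236933 0.02434257076517699
0.074 pin n 0.5457500293654017 a 0.043368581611395736 0.023723905762411034
tcp n,a 0.5465688859792162 0.04302488834838816
```

The pin is about 2 mm off the slot's line in +x. I'll back off slightly and shift.

```bash
python3 -m inch '{"jaw":[1,1,1,1,1],"xyz":[[0,-0.15,0],[-0.1,0,0],[-0.1,0,0],[-0.04,0,0],[0,0,0]],"twist":[0,0,0,0,0]}'
python3 -m inch '{"jaw":[1,1],"xyz":[[0,0,0],[0,0,0]],"twist":[0,0]}'
```

```text
clock: 10.63
tcp_pos: [0.5349, 0.1093, 0.0874]
ee_rot: [-0.234, 3.129, 0.001]
contact_force: [3.8, 0.8, 5.5]
opening: 0.0218
grip_force: 20.0
clock: 10.8
tcp_pos: [0.5349, 0.1093, 0.0874]
ee_rot: [-0.234, 3.129, 0.001]
contact_force: [4.4, 0.1, 4.6]
opening: 0.0214
grip_force: 20.0
```

```bash
python3 -m inch '{"jaw":[1,1,1,1,1,1,1],"xyz":[[-0.012,0.1,0],[-0.012,0.1,0],[-0.012,0.1,0],[-0.012,0.1,0],[-0.012,0.1,0],[-0.012,0.1,0],[0,0,0]],"twist":[0,0,0,0,0,0,0]}'
python3 -m inch '{"jaw":[1,1,1,1,1,1,1],"xyz":[[-0.012,0.1,0],[-0.012,0.1,0],[-0.012,0.1,0],[-0.012,0.1,0],[-0.012,0.1,0],[-0.012,0.1,0],[0,0,0]],"twist":[0,0,0,0,0,0,0]}'
```

```text
clock: 11.38
tcp_pos: [0.5331, 0.1131, 0.0873]
ee_rot: [-0.234, 3.132, -0.006]
contact_force: [2.0, -3.4, 7.5]
opening: 0.0216
grip_force: 20.0
clock: 11.97
tcp_pos: [0.5323, 0.1186, 0.0874]
ee_rot: [-0.233, 3.133, -0.007]
contact_force: [1.6, -5.0, 7.5]
opening: 0.022
grip_force: 20.0
```

```bash
python3 -m inch '{"jaw":[1,1,1,1,1,1,1],"xyz":[[0.06,0,0.02],[0.04,0.1,0],[-0.012,0.1,0],[-0.012,0.1,0],[-0.012,0.1,0],[-0.012,0.1,0],[0,0,0]],"twist":[0,0,0,0,0,0,0]}'
python3 -m inch '{"jaw":[1,1,1,1,1,1],"xyz":[[-0.012,0.1,0],[-0.012,0.1,0],[-0.012,0.1,0],[-0.012,0.1,0],[-0.012,0.1,0],[0,0,0]],"twist":[0,0,0,0,0,0]}'
```

```text
clock: 12.55
tcp_pos: [0.5322, 0.1237, 0.0873]
ee_rot: [0.233, -3.132, 0.007]
contact_force: [-0.7, -4.6, 8.2]
opening: 0.0217
grip_force: 20.0
clock: 13.05
tcp_pos: [0.5317, 0.1287, 0.0873]
ee_rot: [0.233, -3.132, 0.007]
contact_force: [1.1, -5.2, 7.9]
opening: 0.0216
grip_force: 20.0
```

```bash
python3 -m inch '{"jaw":[1,1,1,1,1],"xyz":[[-0.012,0.1,0],[-0.012,0.1,0],[-0.012,0.1,0],[-0.012,0.1,0],[0,0,0]],"twist":[0,0,0,0,0]}'
python3 -m inch '{"jaw":[1,1,1,1,1],"xyz":[[-0.012,0.1,0],[-0.012,0.1,0],[-0.012,0.1,0],[-0.012,0.1,0],[0,0,0]],"twist":[0,0,0,0,0]}'
```

```text
clock: 13.47
tcp_pos: [0.5312, 0.1327, 0.0873]
ee_rot: [0.233, -3.132, 0.007]
contact_force: [0.6, -5.3, 7.1]
opening: 0.0216
grip_force: 20.0
clock: 13.88
tcp_pos: [0.5307, 0.1367, 0.0874]
ee_rot: [0.233, -3.132, 0.007]
contact_force: [0.8, -4.8, 7.5]
opening: 0.0216
grip_force: 20.0
```

```bash
python3 -m inch '{"jaw":[1,1,1,1,1],"xyz":[[-0.012,0.1,0],[-0.012,0.1,0],[-0.012,0.1,0],[-0.012,0.1,0],[0,0,0]],"twist":[0,0,0,0,0]}'
```

```text
clock: 14.3
tcp_pos: [0.5302, 0.1407, 0.0873]
ee_rot: [0.233, -3.132, 0.007]
contact_force: [0.7, -4.2, 8.0]
opening: 0.0215
grip_force: 20.0
```

```bash
python3 -m inch '{"jaw":[1,1,1,1,1],"xyz":[[-0.012,0.1,0],[-0.012,0.1,0],[-0.012,0.1,0],[-0.012,0.1,0],[0,0,0]],"twist":[0,0,0,0,0]}'
```

```text
clock: 14.72
tcp_pos: [0.5297, 0.1447, 0.0873]
ee_rot: [0.233, -3.132, 0.007]
contact_force: [-0.2, -5.0, 7.3]
opening: 0.0217
grip_force: 20.0
```

```bash
python3 -m inch '{"jaw":[1,1,1,1,1],"xyz":[[-0.012,0.1,0],[-0.012,0.1,0],[-0.012,0.1,0],[-0.012,0.1,0],[0,0,0]],"twist":[0,0,0,0,0]}'
```

```text
clock: 15.13
tcp_pos: [0.5293, 0.1486, 0.0873]
ee_rot: [0.233, -3.132, 0.007]
contact_force: [1.7, -4.9, 8.7]
opening: 0.0218
grip_force: 20.0
```

```bash
python3 -m inch '{"jaw":[1,1,1,1,1],"xyz":[[-0.012,0.1,0],[-0.012,0.1,0],[-0.012,0.1,0],[-0.012,0.1,0],[0,0,0]],"twist":[0,0,0,0,0]}'
```

```text
clock: 15.55
tcp_pos: [0.5288, 0.1526, 0.0874]
ee_rot: [0.233, -3.132, 0.007]
contact_force: [2.1, -4.9, 7.4]
opening: 0.0217
grip_force: 20.0
```

```bash
python3 -m inch '{"jaw":[1,1,1,1,1],"xyz":[[-0.012,0.1,0],[-0.012,0.1,0],[-0.012,0.1,0],[-0.012,0.1,0],[0,0,0]],"twist":[0,0,0,0,0]}'
```

```text
clock: 15.97
tcp_pos: [0.5282, 0.1568, 0.0871]
ee_rot: [0.233, -3.131, 0.007]
contact_force: [0.7, -3.6, 7.5]
opening: 0.0216
grip_force: 20.0
```

```bash
python3 -m inch '{"jaw":[1,1,1],"xyz":[[-0.012,0.1,0],[-0.012,0.1,0],[0,0,0]],"twist":[0,0,0]}'
```

```text
clock: 16.22
tcp_pos: [0.5272, 0.1604, 0.0855]
ee_rot: [0.234, -3.13, 0.001]
contact_force: [2.2, -0.3, -1.1]
opening: 0.0218
grip_force: 20.0
```

```bash
python3 -m inch '{"jaw":[1,1,1],"xyz":[[-0.012,0.1,0],[-0.012,0.1,0],[0,0,0]],"twist":[0,0,0]}'
```

```text
clock: 16.47
tcp_pos: [0.527, 0.163, 0.0852]
ee_rot: [0.234, -3.13, -0.0]
contact_force: [1.3, -1.3, -2.6]
opening: 0.0219
grip_force: 20.0
```

It has dropped into the socket, and the pin is now near the socket's centre. I'll descend carefully.

```bash
python3 -m inch '{"jaw":[1,1,1,1,1],"xyz":[[0,0.03,-0.05],[0,0.03,-0.05],[0,0,-0.1],[0,0,-0.1],[0,0,0]],"twist":[0,0,0,0,0]}'
```

```text
clock: 16.88
tcp_pos: [0.5275, 0.1636, 0.0831]
ee_rot: [0.234, -3.131, -0.0]
contact_force: [-0.0, 0.2, -2.0]
opening: 0.0219
grip_force: 20.0
```

```bash
python3 -m inch '{"jaw":[1,1,1,1,1],"xyz":[[0,0,-0.1],[0,0,-0.1],[0,0,-0.1],[0,0,0],[0,0,0]],"twist":[0,0,0,0,0]}'
```

```text
clock: 17.3
tcp_pos: [0.5281, 0.1634, 0.0806]
ee_rot: [0.234, -3.133, -0.0]
contact_force: [0.8, -0.1, -1.5]
opening: 0.0215
grip_force: 20.0
```

```bash
python3 -m inch '{"jaw":[1,1,1,1,1,1],"xyz":[[0,0,-0.1],[0,0,-0.1],[0,0,-0.1],[0,0,-0.1],[0,0,-0.1],[0,0,0]],"twist":[0,0,0,0,0,0]}'
```

```text
clock: 17.8
tcp_pos: [0.5281, 0.1634, 0.0754]
ee_rot: [0.234, -3.133, -0.0]
contact_force: [-0.3, 0.1, -1.1]
opening: 0.0215
grip_force: 20.0
```

```bash
python3 -m inch '{"jaw":[1,1,1,1,1,1],"xyz":[[0,0,-0.1],[0,0,-0.1],[0,0,-0.1],[0,0,-0.1],[0,0,-0.1],[0,0,0]],"twist":[0,0,0,0,0,0]}'
```

```text
clock: 18.3
tcp_pos: [0.5281, 0.1634, 0.0704]
ee_rot: [0.234, -3.133, -0.0]
contact_force: [-0.3, 0.4, -1.4]
opening: 0.0218
grip_force: 20.0
```

```bash
python3 -m inch '{"jaw":[1,1,1,1,1,1,1,1],"xyz":[[0,0,-0.1],[0,0,-0.1],[0,0,-0.1],[0,0,-0.1],[0,0,-0.1],[0,0,-0.1],[0,0,0],[0,0,0]],"twist":[0,0,0,0,0,0,0,0]}'
python3 -m inch '{"jaw":[1,1,1,1],"xyz":[[0,0,-0.05],[0,0,-0.05],[0,0,0],[0,0,0]],"twist":[0,0,0,0]}'
```

```text
clock: 18.97
tcp_pos: [0.5281, 0.1634, 0.0646]
ee_rot: [0.234, -3.133, -0.0]
contact_force: [-0.2, -0.4, -2.0]
opening: 0.0218
grip_force: 20.0
clock: 19.3
tcp_pos: [0.5282, 0.1634, 0.0637]
ee_rot: [0.234, -3.133, -0.0]
contact_force: [0.2, 1.0, -0.7]
opening: 0.0218
grip_force: 20.0
```

Nearly home; I'll press down the last fraction, then release.

```bash
python3 -m inch '{"jaw":[1,1,1,1],"xyz":[[0,0,-0.04],[0,0,-0.04],[0,0,0],[0,0,0]],"twist":[0,0,0,0]}'
python3 -m inch '{"jaw":[1,1,1,1],"xyz":[[0,0,-0.03],[0,0,-0.03],[0,0,0],[0,0,0]],"twist":[0,0,0,0]}'
```

```text
clock: 19.63
tcp_pos: [0.5282, 0.1635, 0.0636]
ee_rot: [-0.234, 3.132, 0.0]
contact_force: [-1.9, 0.1, 3.3]
opening: 0.0213
grip_force: 20.0
clock: 19.97
tcp_pos: [0.5283, 0.1635, 0.0636]
ee_rot: [-0.234, 3.132, 0.0]
contact_force: [-3.0, -1.5, 6.8]
opening: 0.0216
grip_force: 20.0
```

```bash
python3 -m inch '{"jaw":[1,1,-1,-1,-1,-1,-1,-1,-1,-1],"xyz":[[0,0,0.06],[0,0,0],[0,0,0],[0,0,0],[0,0,0],[0,0,0],[0,0,0],[0,0,0],[0,0,0],[0,0,0]],"twist":[0,0,0,0,0,0,0,0,0,0]}'
python3 -m inch '{"jaw":[-1,-1,-1,-1,-1,-1,-1,-1],"xyz":[[0,0,1],[0,0,2],[0,0,2],[0,0,2],[0,0,2],[0,0,1],[0,0,0],[0,0,0]],"twist":[0,0,0,0,0,0,0,0]}'
python3 - <<'E'
from h import *
s=ctrl.observe();print(s["contact_force"],s["tcp_pos"],s["opening"]);cv2.imwrite("pics/w5.png",ctrl.camera("wrist"))
E
```

```text
clock: 20.8
tcp_pos: [0.5282, 0.1634, 0.0628]
ee_rot: [0.234, -3.133, -0.0]
contact_force: [-0.1, 0.9, -0.2]
opening: 0.0718
grip_force: 0.0
clock: 21.47
tcp_pos: [0.5284, 0.1635, 0.1634]
ee_rot: [-0.234, 3.132, 0.0]
contact_force: [0.8, 1.5, -1.0]
opening: 0.0939
grip_force: 0.0
[ 0.83923214  1.49525745 -0.98526133] [0.52842386 0.16349258 0.16340408] 0.09391650280586665
```

View pics/w5.png

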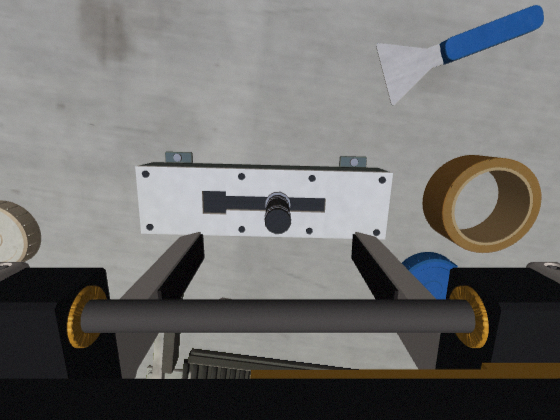

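The pin stands upright in the slot with its shoulder at about (277,200) on the cover, and the gripper is clear of it. I'll hand the job in.

```bash
python3 -c "from station import ctrl;print(ctrl.sign_off())"
```

```text
the job is handed in; nothing more can be done
None
```

I handed the job in at about 21.5 s: the pin stands released in the hidden socket, shoulder seated on the cover (measured 24 mm down), with pressing force at about 10 N or less in every reading. `sign_off()` returned no verdict.

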